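# Stack the luthier's parts boxes on their stand

## Task

First set the deep parts box on the wooden stand, then the shallow parts box on top of the deep one, each with its two cut corners over the cut corners below so that its skirt sinks fully home over the lip beneath and sits level. Set them down gently, without dropping or hammering them, let go, and leave the banjo peghead, the glue jar and the mallet alone.

Things in the scene. Friction and masses are not known exactly. Their poses are not given: they have to be found in the camera images.
- deep: open-topped grey plastic parts box, 112 (x) x 64 (y), 54 high; both corners of its +x end (nose) cut off at 45 degrees, 16 along each side, the others square. Long sides flat from the underside up to the ledge at 46: grip there. Holds tuning pegs, fixed in. 0.2 to 0.4 kg. Hollow skirt below, 10 deep, wall 4. Origin: centre of underside, z up. Starts upright on the bench beside the stand
- deep_ledge (a point): point on the deep box's axis, 46 above its underside, at the height of the outer ledge on which the next box's skirt rests. Above the ledge stands a lip 8 high, set in 5.8 from the outside (its top 5 taper inwards to 7.3), with the same cut corners; a skirt fits over it with about 1.8 to spare on each side, only with the cut corners matching: half round it stays up on the lip
- deep_nose (a point): middle of the deep box's nose end, at underside height, 56 from the origin along x
- shallow: open-topped grey plastic parts box, 112 (x) x 64 (y), 40 high; both corners of its +x end (nose) cut off at 45 degrees, 16 along each side, the others square. Long sides flat from the underside up to the ledge at 32: grip there. Holds pearl inlay blanks, fixed in. 0.14 to 0.28 kg. Hollow skirt below, 10 deep, wall 4. Origin: centre of underside, z up. Starts upright on the bench beside the stand
- shallow_nose (a point): middle of the shallow box's nose end, at underside height, 56 from the origin along x. At the start it points roughly opposite to the stand's nose (deep box: roughly the same way)
- stand: pale wooden stand fixed to the bench: a board 150 x 100 x 10, on it a block 112 x 64 with the same two cut corners at its +x end, its top (the ledge) 20 above the bench, and above that the same 8 high lip as on the deep box. Origin: centre of the underside, on the bench; x towards the cut corners, z up
- stand_ledge (a point): centre of the stand at ledge height, 20 above the bench: the deep box fully home has its origin here
- stand_nose (a point): middle of the cut-corner end of the stand's block, at ledge height, 56 from the centre along x: the deep box fully home has its nose point here
- peghead: bystander: dark wooden banjo peghead blank, about 195 x 90 x 18, lying flat beyond the stand
- glue_jar: bystander: closed jar, 68 diameter, 85 high, on the left; origin at the centre of its base
- mallet: bystander: wooden mallet, 215 long, head 60 diameter and 110 wide, lying on the right
Not all that is in view belongs to the job. Leave any blue or purple look-alike of the deep alone. What is shaped like the shallow but blue is not meant.

How it is judged:
By the outcome, as a careful person would: the job done as asked, in the order asked, and still so for the second after the job is handed in, with the robot touching nothing.
It also fails if it takes over 67 s, if anything falls off the work surface, if the arm or the gripper's body presses on something with over 40 N, if the wrist force passes 120 N, or if a joint passes its speed limit or range.

## Robot

A 7-joint arm with a two-finger parallel gripper is mounted at the origin on the work surface. World frame = base frame: x ahead of the robot, y to its left, z up, the work surface at z = 0. Lengths are in m, angles in degrees, forces in N, time in s.
With the tool pointing down it reaches from about 0.425 to 0.875 m from the base axis. Payload 4.7 kg.
Tool frame: the origin (TCP) lies on the centre line of the jaws, within the pads' length; the fingertips stand 11 mm ahead of it and the grasp point (between the pads) lies 8 mm behind it (finger_overhang is the x of the fingertips in the tool frame, in m); x points along the fingers, z is the direction in which the jaws open and shut, and the axes are right-handed (so a half turn about x gives the same grasp; the last joint's range is limited). The gripper opens to 87 mm and grips with 3 to 60 N. Pads are 19 mm wide; open, the fingers measure 117 mm over their backs; the gripper's body (75 mm by 190 mm) begins 51 mm behind the grasp point.
Start: joints at [-65.369, 18.392, -4.016, 83.108, 1.295, 78.541, -3.26], TCP at [0.263, 0.595, 0.234] pointing down, gripper open.
Joint ranges: [-163.93, 163.93], [-17.29, 119.83], [-79.2, 71.16], [3.27, 140.29], [-89.18, 269.18], [5.43, 117.66], [-154.24, 154.24]. Speed limits (degrees/s): [147.25, 147.25, 180, 180, 180, 180, 180].

## Interface

Orientations are given as [roll, pitch, yaw] about the fixed x, y, z axes, in that order (R = Rz(yaw) Ry(pitch) Rx(roll)).
In Python, from cell import get_obs, read_camera, sign_off, cut_out, finger_overhang gives the robot as it stands.
- The arm moves only by the tool servo_tool, never from a script. Its argument "rows" is one flat list of numbers, 5 for each row, row after row: the shift along the world's x, y, z in mm, then the turn about the world's z in degrees, then the closure, from 0 (fully open) to 1 (shut). A call has 1 to 10 rows; each row is the pose to reach, as a shift and turn from the pose commanded when the call began; what a row does not reach only later rows make up. A row lasts 1/12 s, in which the tool goes at most 41.7 mm and 7.16 degrees, less where a joint would pass 70% of its speed; a pose out of reach is approached as far as the arm can. A call with a gripper value outside its range is refused whole. The fingers move at their own pace and stop on an object; "force" is the grip in N (left out, the last holds). Time passes only in rows, so rows that repeat a pose let the fingers close. It gives the time, the measured TCP pose, the force and the opening at its end, in the units of the state.
- get_obs(): the state, without advancing time (a new reading comes with each control period).
- read_camera(name): name is "side" or "top" or "wrist"; returns a dict with "frame" (420x560x3 uint8, blue, green, red), "range_z" (420x560 float32, m along the optical axis (not along the pixel's ray), 0 where there is no reading), "intrinsics" (3x3 intrinsics, pixels), "cam_to_world" (4x4, takes a point from camera to world coordinates); the wrist camera has in their place "tool_from_camera" (4x4, takes a point from camera to tool coordinates, whose origin is the TCP and whose axes are the tool frame's). Camera axes: x right, y down, z forward; pixel columns grow to the right and rows downward; lengths in m; the calibration is good to about 2 mm. A picture is of the moment at which its call begins: read the wrist's pose just before it.
- sign_off(): hands the job in, once; it reports no verdict.
Trained networks look in a picture, given as the dict that the camera call returned (one of the last four; its "shot" number tells which), for a name from the list of things; names that differ only in an ending like _2 or _b are one class to them, and where a whole thing is asked for, a point or a joint stands for the part that bears it (a point fixed in the world has none). Each returns a list of dicts, best first, with "score" (0 to 1); they miss things now and then, are a little off and sometimes report something else, mostly with a low value. They report only what shows in the picture. A call takes as long as a camera call. They do not tell look-alikes from the thing itself.
- cut_out(name, picture): "pixels" (420x560 bool, what is visible of it) and "extent" ([centre column, centre row, width, height] in pixels, round what is visible of it).
The state is a dict: "time_s": time; "qpos": joint angles; "joint_velocities": joint speeds; "effort": joint torques, N m; "tool_pos": TCP position; "tool_rot": TCP orientation; "force": force on the tool from outside, world axes, zero at the start; "wrist_torque": the same for the moment, N m; "grip_width": finger opening in m.
Only numpy, scipy, OpenCV 4.12 (cv2) and the standard library are available. Lean on these libraries where they do the work, as an engineer would, in place of code of your own. Each camera call takes 0.05 s, during which the arm holds its last target.

## Working session

There is one attempt and no reset: what is moved stays moved. The work goes in short steps, Python scripts to look and compute and a tool call to move; the robot and the scene stay as the last step left them, time stands still between calls to the robot, and variables do not carry over. Pictures are saved under pics/ and viewed, and the job is handed in when it is done.

Besides the shell and the picture viewer there is one more tool, called after "Call:" as name(argument=value, ...) on one line, values as JSON. servo_tool: Moves the arm, as the interface text tells. Its arguments: {"type":"object","properties":{"rows":{"type":"array"},"force":{"type":"number"}},"required":["rows"]}

```bash
mkdir -p pics; ls
python3 - <<'E'
from cell import *
import cv2,pickle
s=get_obs();print(s['tool_pos'],s['tool_rot'],s['time_s'],s['grip_width'],s['force'],finger_overhang)
d={}
for n in('top','side'):
    p=read_camera(n);d[n]=p;cv2.imwrite(f'pics/{n}0.png',p['frame'])
    for o in('deep','shallow','stand','peghead','glue_jar','mallet'):
        print(n,o,[(round(c['score'],2),[round(float(v)) for v in c['extent']]) for c in cut_out(o,p)])
pickle.dump(d,open('d0.pkl','wb'))
E
```

```text
pics
[0.26237267 0.59409899 0.2324523 ] [-177.88184901   89.88968041 -111.70533819] 0.0 0.08719787123590973 [ 0.39209215 -0.03299748 -0.9563733 ] 0.011
top deep [(0.83, [146, 193, 40, 37]), (0.73, [375, 226, 34, 42]), (0.72, [151, 296, 34, 43]), (0.68, [184, 242, 33, 39])]
top shallow [(0.96, [405, 280, 42, 40]), (0.9, [373, 227, 37, 41]), (0.31, [184, 240, 36, 46])]
top stand [(0.92, [267, 218, 45, 49])]
top peghead [(0.17, [270, 219, 40, 53])]
top glue_jar [(0.86, [95, 254, 34, 25])]
top mallet [(0.67, [451, 219, 58, 78]), (0.22, [267, 218, 46, 54])]
side deep [(0.74, [154, 196, 39, 31]), (0.72, [213, 194, 37, 24]), (0.71, [166, 162, 21, 27]), (0.58, [229, 168, 17, 23])]
side shallow [(0.88, [329, 325, 57, 39]), (0.73, [277, 219, 56, 34]), (0.64, [167, 162, 20, 25]), (0.56, [348, 272, 34, 43]), (0.41, [213, 193, 39, 27])]
side stand [(0.61, [277, 222, 57, 34])]
side peghead [(0.65, [323, 195, 48, 26])]
side glue_jar [(0.87, [167, 162, 22, 29])]
side mallet [(0.91, [445, 325, 59, 100]), (0.36, [277, 220, 55, 36])]
```

Run:
```python
import cv2
a=cv2.imread('pics/top0.png')
cv2.imwrite('pics/top0z.png',cv2.resize(a[140:340,70:490],(800,381),interpolation=cv2.INTER_CUBIC))
a=cv2.imread('pics/side0.png')
cv2.imwrite('pics/side0z.png',cv2.resize(a[130:400,120:500],(800,568),interpolation=cv2.INTER_CUBIC))
```

```text
(no output)
```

View pics/top0.png

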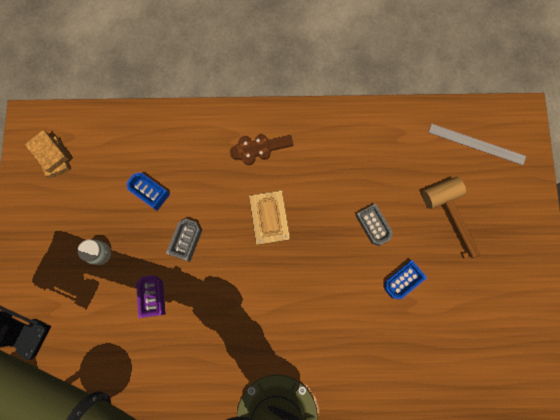

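```bash
sleep 0
```

```text
(no output)
```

View pics/top0z.png

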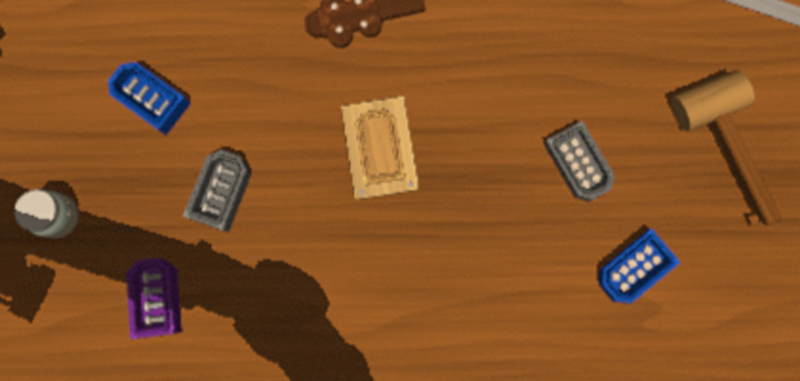

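View pics/side0z.png

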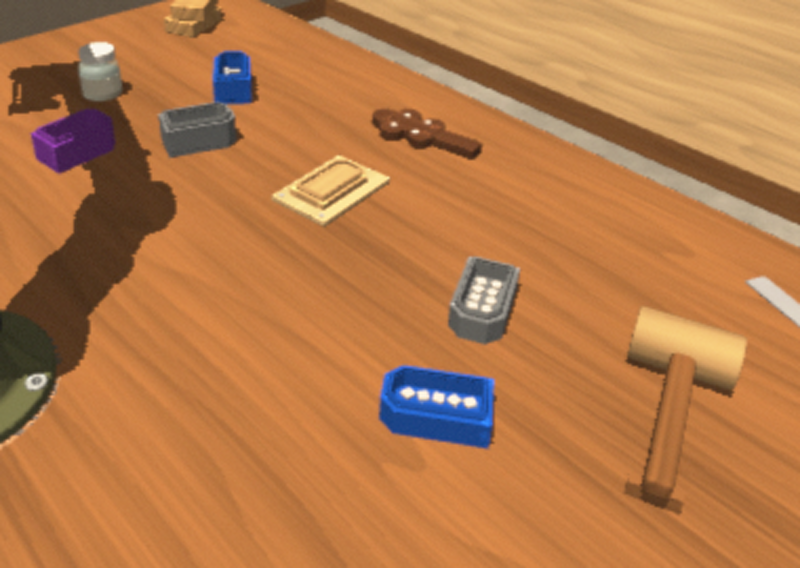

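The top picture shows the grey deep box at (184,241) with its nose up and slightly right. The stand is at (267,218), nose up. The grey shallow box is at (374,226), nose down. The blue and purple boxes are look-alikes. Next I'll locate these three.

```bash
cat > h.py <<'E'
from cell import *
import cv2,pickle,numpy as np
from scipy.spatial.transform import Rotation as R
from scipy.optimize import minimize
from scipy.ndimage import distance_transform_edt
def cloud(p,T=None):
    T=p['cam_to_world'] if T is None else T
    K=p['intrinsics'];z=p['range_z'];h,w=z.shape
    u,v=np.meshgrid(np.arange(w),np.arange(h))
    P=np.stack([(u-K[0,2])*z/K[0,0],(v-K[1,2])*z/K[1,1],z],-1)
    P=P@T[:3,:3].T+T[:3,3]; P[z<=0]=np.nan
    return P
def wrist():
    s=get_obs();p=read_camera('wrist')
    T=np.eye(4);T[:3,:3]=R.from_euler('xyz',s['tool_rot'],degrees=True).as_matrix();T[:3,3]=s['tool_pos']
    p['T']=T@p['tool_from_camera'];return s,p
def poly(inset=0):
    a,b,c=56-inset,32-inset,16-inset*(2-2**.5)
    return np.array([[-a,-b],[a-c,-b],[a,-b+c],[a,b-c],[a-c,b],[-a,b]])/1000
def fit(XY,inset=0,guess=None):
    """fit filled box outline to plan points; returns x,y,yaw(deg) of nose direction, iou"""
    c=np.median(XY,0) ; S=4000;N=1200  # 0.25mm grid
    img=np.zeros((N,N),np.uint8)
    q=np.round((XY-c)*S+N/2).astype(int);ok=((q>=0)&(q<N)).all(1);q=q[ok]
    img[q[:,1],q[:,0]]=255
    k=cv2.getStructuringElement(cv2.MORPH_ELLIPSE,(17,17))
    img=cv2.morphologyEx(img,cv2.MORPH_CLOSE,k)
    n,l,st,_=cv2.connectedComponentsWithStats(img);b=1+np.argmax(st[1:,4]);
    cs,_=cv2.findContours((l==b).astype(np.uint8),cv2.RETR_EXTERNAL,cv2.CHAIN_APPROX_NONE)
    img=np.zeros_like(img);cv2.drawContours(img,cs,-1,255,-1)
    (cx,cy),(w,h),_=cv2.minAreaRect(cs[0])
    P=poly(inset)
    def cost(v):
        t=np.radians(v[2]);r=np.array([[np.cos(t),-np.sin(t)],[np.sin(t),np.cos(t)]])
        Q=P@r.T*S+v[:2]
        m=np.zeros_like(img);cv2.fillPoly(m,[np.round(Q*16).astype(np.int32)],255,shift=4)
        return 1-np.count_nonzero(m&img)/np.count_nonzero(m|img)
    best=None
    for a in range(0,360,20):
        o=cost([cx,cy,a]); 
        if best is None or o<best[0]:best=(o,a)
    rs=[]
    for a in (best[1],best[1]+180):
        o=minimize(cost,[cx,cy,a],method='Nelder-Mead',options=dict(initial_simplex=[[cx,cy,a-8],[cx+12,cy,a+8],[cx,cy+12,a+4],[cx-8,cy-8,a]],xatol=.02,fatol=1e-5,maxiter=400))
        rs.append((o.fun,o.x))
    rs.sort(key=lambda r:r[0])
    v=rs[0][1]
    return dict(xy=(v[:2]-N/2)/S+c,yaw=(v[2]+180)%360-180,err=rs[0][0],err_flip=rs[1][0],rect=(w/S*1000,h/S*1000))
def show(r): return 'xy mm',np.round(r['xy']*1000,1),'yaw',round(r['yaw'],2),'err',round(r['err'],3),round(r['err_flip'],3),'rect',np.round(r['rect'],1)
E
python3 - <<'E'
from h import *
d=pickle.load(open('d0.pkl','rb'));p=d['top'];P=cloud(p)
print(p['cam_to_world'],p['intrinsics'])
for n,(u,v) in dict(deep=(184,241),stand=(268,217),shallow=(374,226)).items():
    W=P[v-32:v+33,u-32:u+33].reshape(-1,3);W=W[np.isfinite(W).all(1)]
    print(n,'z pct',np.round(np.percentile(W[:,2],[1,50,80,95,99])*1000,1))
    W=W[W[:,2]>(.015 if n=='stand' else .02)]
    W=W[np.linalg.norm(W[:,:2]-np.median(W[:,:2],0),axis=1)<.08]
    try:print(show(fit(W[:,:2])))
    except Exception as e:print(e)
s=get_obs();r=R.from_euler('xyz',s['tool_rot'],degrees=True).as_matrix();print('tool axes\n',r.round(3))
E
```

```text
[[-0.00856947 -0.98090206  0.19431345  0.30157732]
 [-0.9999023   0.01055161  0.00916798 -0.03229857]
 [-0.01104321 -0.1942159  -0.98089665  1.35863302]
 [ 0.          0.          0.          1.        ]] [[461.89798786   0.         282.69853508]
 [  0.         461.89798786 212.21755116]
 [  0.           0.           1.        ]]
deep z pct [-6.2  1.1 13.2 47.5 54.8]
('xy mm', array([472.8, 238.5]), 'yaw', np.float64(154.37), 'err', np.float64(0.901), np.float64(0.901), 'rect', array([11.4, 98.3]))
stand z pct [-6.6  2.3 13.9 23.9 28.3]
('xy mm', array([552. ,  22.3]), 'yaw', np.float64(9.44), 'err', np.float64(0.448), np.float64(0.449), 'rect', array([106.3,  63.5]))
shallow z pct [-7.1  0.4  9.4 33.1 39.8]
('xy mm', array([ 510., -266.]), 'yaw', np.float64(56.43), 'err', np.float64(0.905), np.float64(0.905), 'rect', array([106.4,  20.8]))
tool axes
 [[ 0.    -0.915  0.404]
 [ 0.     0.404  0.915]
 [-1.    -0.     0.   ]]
```

```bash
sed -i 's/def fit(XY,inset=0,guess=None)/def fit(XY,inset=0,k=17)/; s/(17,17)/(k,k)/' h.py
python3 - <<'E'
from h import *
d=pickle.load(open('d0.pkl','rb'));p=d['top'];P=cloud(p)
for n,(u,v) in dict(deep=(184,241),stand=(268,217),shallow=(374,226)).items():
    W=P[v-32:v+33,u-32:u+33].reshape(-1,3);W=W[np.isfinite(W).all(1)]
    W=W[W[:,2]>(.015 if n=='stand' else .02)]
    W=W[np.linalg.norm(W[:,:2]-np.median(W[:,:2],0),axis=1)<.08]
    print(n,show(fit(W[:,:2],k=61)))
s=get_obs();
p=read_camera('wrist');print(p['tool_from_camera'].round(3),p['intrinsics'].round(0))
E
```

```text
deep ('xy mm', array([488. , 266.4]), 'yaw', np.float64(-19.38), 'err', np.float64(0.03), np.float64(0.083), 'rect', array([ 65.8, 112. ]))
stand ('xy mm', array([554.3,  22.9]), 'yaw', np.float64(9.05), 'err', np.float64(0.093), np.float64(0.128), 'rect', array([122.2,  81.6]))
shallow ('xy mm', array([ 523.3, -288.8]), 'yaw', np.float64(-151.99), 'err', np.float64(0.036), np.float64(0.088), 'rect', array([112.1,  66.2]))
[[-0.001 -0.296  0.955 -0.15 ]
 [-0.    -0.955 -0.296  0.081]
 [ 1.    -0.     0.001  0.   ]
 [ 0.     0.     0.     1.   ]] [[312.   0. 273.]
 [  0. 312. 205.]
 [  0.   0.   1.]]
```

Call:
servo_tool(rows=[20,-30,-4,1,0,50,-70,-9,2,0,75,-110,-14,3,0,100,-146,-20,4,0,126,-182,-25,4.4,0,151,-219,-30,4.4,0,176,-256,-35,4.4,0,201,-292,-40,4.4,0,218,-317,-42,4.4,0,226,-328,-42,4.4,0])

```text
time_s: 1.58
tool_pos: [0.4904, 0.2625, 0.1914]
tool_rot: [-130.2, 89.9, -59.8]
force: [0.7, -0.1, 0.3]
grip_width: 0.0869
```

Call:
servo_tool(rows=[0,0,0,0,0,0,0,0,0,0,0,0,0,0,0])

```text
time_s: 1.83
tool_pos: [0.4881, 0.2675, 0.1917]
tool_rot: [34.6, 89.9, 105.2]
force: [-0.7, 0.7, 0.1]
grip_width: 0.087
```

```bash
cat > look.py <<'E'
import sys
from h import *
n,zc,x0,y0=sys.argv[1],float(sys.argv[2]),float(sys.argv[3]),float(sys.argv[4]); inset=float(sys.argv[5]) if len(sys.argv)>5 else 0
zhi=float(sys.argv[6]) if len(sys.argv)>6 else 1
s,p=wrist();t=int(s['time_s']*100)
cv2.imwrite(f'pics/w{t}.png',p['frame']);pickle.dump((s,p),open(f'w{t}.pkl','wb'))
W=cloud(p,p['T']).reshape(-1,3);W=W[np.isfinite(W).all(1)]
W=W[np.linalg.norm(W[:,:2]-[x0,y0],axis=1)<.09]
print(f'w{t}','z pct',np.round(np.percentile(W[:,2],[1,10,50,80,95,99])*1000,1))
W=W[(W[:,2]>zc)&(W[:,2]<zhi)]
print(show(fit(W[:,:2],inset)))
r=R.from_euler('xyz',s['tool_rot'],degrees=True).as_matrix()
print('tcp mm',np.round(s['tool_pos']*1000,1),'jaw',round(np.degrees(np.arctan2(r[1,2],r[0,2])),2),'tilt',r[:,0].round(3),'q',np.round(s['qpos'],1),'F',s['force'].round(1),'t',s['time_s'])
E
python3 look.py deep .02 .488 .266; ls pics
```

```text
w183 z pct [-1.800e+00 -2.000e-01  2.731e+02  2.901e+02  2.947e+02  2.972e+02]
('xy mm', array([491.5, 264.5]), 'yaw', np.float64(-19.61), 'err', np.float64(0.22), np.float64(0.266), 'rect', array([164.5, 113. ]))
tcp mm [488.1 267.5 191.7] jaw 70.6 tilt [-0.     0.001 -1.   ] q [-40.    8.4   9.5 100.3  -1.5  71.4  40.4] F [-0.7  0.7  0.1] t 1.8333
side0.png
side0z.png
top0.png
top0z.png
w183.png
```

Gripper points intrude; I'll cap the height.

Run:
```python
from h import *
s,p=pickle.load(open('w183.pkl','rb'))
W=cloud(p,p['T']).reshape(-1,3);W=W[np.isfinite(W).all(1)]
W=W[np.linalg.norm(W[:,:2]-[.488,.266],axis=1)<.09]
for lo,hi in((.02,.08),(.03,.08),(.042,.08)):
    V=W[(W[:,2]>lo)&(W[:,2]<hi)];print(show(fit(V[:,:2])))
print(np.percentile(V[:,2],[5,50,95,99]))
```

```text
('xy mm', array([491.2, 264.2]), 'yaw', np.float64(-19.93), 'err', np.float64(0.021), np.float64(0.085), 'rect', array([ 64.2, 113.1]))
('xy mm', array([491.5, 264.3]), 'yaw', np.float64(-20.07), 'err', np.float64(0.021), np.float64(0.087), 'rect', array([ 64.2, 113. ]))
('xy mm', array([491.8, 264.3]), 'yaw', np.float64(-20.09), 'err', np.float64(0.024), np.float64(0.086), 'rect', array([ 64.1, 113.1]))
[0.04405559 0.04593987 0.05341813 0.05413254]
```

View pics/w183.png

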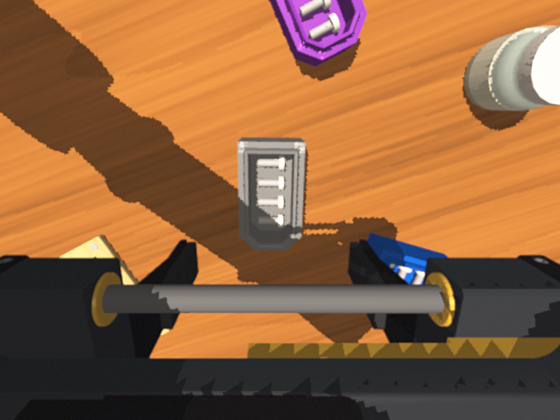

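Call:
servo_tool(rows=[2.5,-2.7,-20,-0.6,0,2.5,-2.7,-45,-0.6,0,2.5,-2.7,-70,-0.6,0,2.5,-2.7,-95,-0.6,0,2.5,-2.7,-115,-0.6,0,2.5,-2.7,-130,-0.6,0,2.5,-2.7,-145,-0.6,0,2.5,-2.7,-157,-0.6,0,2.5,-2.7,-165,-0.6,0,2.5,-2.7,-168,-0.6,0], force=25)

```text
time_s: 2.72
tool_pos: [0.4899, 0.2646, 0.0224]
tool_rot: [130.0, 89.9, -159.9]
force: [-0.6, 0.7, 0.9]
grip_width: 0.0871
```

Call:
servo_tool(rows=[0,0,0,0,0.15,0,0,0,0,0.25,0,0,0,0,0.5,0,0,0,0,0.5,0,0,0,0,0.5,0,0,0,0,0.5,0,0,0,0,0.5,0,0,0,0,0.5], force=25)

```text
time_s: 3.38
tool_pos: [0.4916, 0.2642, 0.0244]
tool_rot: [-35.3, 89.9, 34.6]
force: [0.0, -0.5, 5.3]
grip_width: 0.064
```

Call:
servo_tool(rows=[0,0,5,0,0.5,0,0,20,0,0.5,0,0,45,0,0.5,0,0,70,0,0.5,0,0,95,0,0.5,0,0,120,0,0.5,0,0,145,0,0.5,0,0,165,0,0.5,0,0,174,0,0.5,0,0,176,0,0.5], force=25)

```text
time_s: 4.22
tool_pos: [0.4917, 0.2642, 0.201]
tool_rot: [-35.6, 89.9, 34.3]
force: [0.7, 0.3, -2.9]
grip_width: 0.0638
```

Call:
servo_tool(rows=[10,-14,0,2,0.5,28,-39,0,6,0.5,46,-64,0,10,0.5,64,-89,0,14,0.5,82,-114,0,18,0.5,100,-139,0,22,0.5,118,-164,0,25,0.5,136,-189,0,27,0.5,154,-214,0,28.5,0.5,162,-225,0,29,0.5])

```text
time_s: 5.05
tool_pos: [0.6537, 0.0331, 0.1968]
tool_rot: [137.6, 89.7, -123.7]
force: [-0.1, -1.1, -2.0]
grip_width: 0.0638
```

Call:
servo_tool(rows=[0,0,0,0,0.5,0,0,0,0,0.5,0,0,0,0,0.5])

```text
time_s: 5.3
tool_pos: [0.6519, 0.0403, 0.1977]
tool_rot: [66.5, 89.8, 165.5]
force: [-0.3, 0.2, -2.8]
grip_width: 0.0639
```

```bash
python3 look.py stand .016 .554 .023 0 .08; ls pics
```

```text
w530 z pct [ -1.7   8.1 273.3 294.8 300.9 303.4]
('xy mm', array([558.4,  19.1]), 'yaw', np.float64(8.46), 'err', np.float64(0.022), np.float64(0.084), 'rect', array([112.3,  64.2]))
tcp mm [651.9  40.3 197.7] jaw 99.04 tilt [-0.003  0.001 -1.   ] q [-19.   20.2  16.9  85.9  -6.   75.   97.5] F [-0.3  0.2 -2.8] t 5.3
side0.png
side0z.png
top0.png
top0z.png
w183.png
w530.png
```

View pics/w530.png

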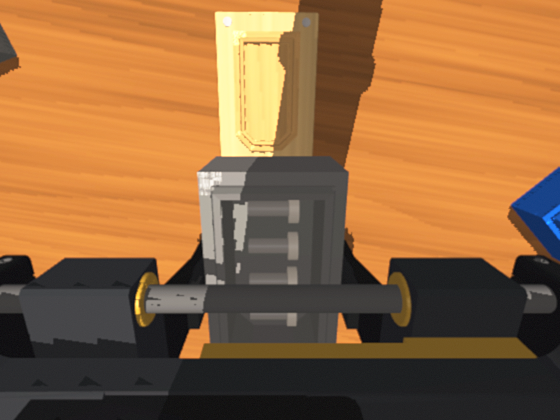

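Run:
```python
from h import *
s,p=pickle.load(open('w530.pkl','rb'))
C=cloud(p,p['T']);W=C.reshape(-1,3);ok=np.isfinite(W).all(1)
V=W[ok&(np.linalg.norm(np.nan_to_num(W[:,:2])-[.556,.021],axis=1)<.09)]
for lo,hi in((.015,.08),(.018,.08),(.017,.0225),(.024,.08)):
    U=V[(V[:,2]>lo)&(V[:,2]<hi)];print(lo,show(fit(U[:,:2],5.8 if lo>.023 else 0)))
# held box in tool frame
T=p['T']@np.linalg.inv(p['tool_from_camera'])
L=(W-T[:3,3])@T[:3,:3]
m=ok&(np.abs(L[:,0])<.06)&(np.linalg.norm(L[:,1:],axis=1)<.08)
H=L[m];print(len(H),np.percentile(H[:,0],[1,10,50,90,99]).round(4))
mi=m.reshape(420,560);ys,xs=np.nonzero(mi);print(xs.min(),xs.max(),ys.min(),ys.max())
for a in np.arange(-.06,.06,.01):
    S=H[(H[:,0]>a)&(H[:,0]<=a+.01)]
    if len(S):print(round(a,2),len(S),'y',S[:,1].min().round(4),S[:,1].max().round(4),'z',S[:,2].min().round(4),S[:,2].max().round(4))
```

```text
0.015 ('xy mm', array([558.4,  19.1]), 'yaw', np.float64(8.46), 'err', np.float64(0.022), np.float64(0.084), 'rect', array([112.3,  64.2]))
0.018 ('xy mm', array([558.2,  19.1]), 'yaw', np.float64(7.95), 'err', np.float64(0.025), np.float64(0.083), 'rect', array([112.1,  64.2]))
0.017 ('xy mm', array([559.8,  18.2]), 'yaw', np.float64(17.33), 'err', np.float64(0.436), np.float64(0.437), 'rect', array([94.2, 44.5]))
0.024 ('xy mm', array([559.1,  19.4]), 'yaw', np.float64(9.51), 'err', np.float64(0.068), np.float64(0.097), 'rect', array([98.8, 51.8]))
25526 [-0.0573 -0.0292 -0.0167  0.0112  0.0164]
163 382 156 357
-0.06 806 y -0.0113 0.0141 z -0.0381 0.0382
-0.05 520 y -0.0117 0.0072 z -0.0373 0.0371
-0.04 884 y -0.0182 0.0491 z -0.0461 0.0458
-0.03 9501 y -0.0322 0.056 z -0.0446 0.0444
-0.02 2259 y -0.0406 0.0561 z -0.0426 0.0422
-0.01 3611 y -0.0475 0.0562 z -0.041 0.0407
0.0 2946 y -0.0483 0.056 z -0.0411 0.0409
0.01 4867 y -0.0474 0.0561 z -0.0407 0.0406
0.02 132 y 0.0555 0.0561 z -0.0321 0.0315
```

The wrist image shows the whole stand block at about (267,85), square end at the top. The held box's rear face is at row 160, centred on the jaws. I'll repeat the measurement to average it.

```bash
cat > rep.py <<'E'
import sys
from h import *
lo,x0,y0=map(float,sys.argv[1:4]);hi=float(sys.argv[4]);n=int(sys.argv[5]);ins=float(sys.argv[6]) if len(sys.argv)>6 else 0
A=[]
for i in range(n):
    s,p=wrist();W=cloud(p,p['T']).reshape(-1,3);W=W[np.isfinite(W).all(1)]
    W=W[np.linalg.norm(W[:,:2]-[x0,y0],axis=1)<.09];U=W[(W[:,2]>lo)&(W[:,2]<hi)]
    f=fit(U[:,:2],ins);r=R.from_euler('xyz',s['tool_rot'],degrees=True).as_matrix()
    row=[*(f['xy']*1000),f['yaw'],*(s['tool_pos']*1000),np.degrees(np.arctan2(r[1,2],r[0,2]))]
    dx=f['xy']-s['tool_pos'][:2]; 
    # in tool frame along y,z
    v=np.array([*dx,0])@r*1000; row+= [v[1],v[2]]
    A.append(row);print(np.round(row,2),'err',round(f['err'],3),round(f['err_flip'],3),s['force'].round(1))
print('mean',np.mean(A,0).round(2))
E
python3 rep.py .016 .557 .020 .08 6
```

```text
[558.84  19.44   8.5  651.99  40.83 198.22  99.09  95.36  -6.4 ] err 0.029 0.084 [-0.5 -0.2 -2.7]
[558.39  19.42   8.23 652.14  40.97 198.7   99.12  95.99  -6.42] err 0.025 0.083 [-1.3  0.3 -2.9]
[558.66  19.16   8.38 652.37  40.79 199.08  99.12  95.96  -6.51] err 0.024 0.083 [-0.3  0.4 -1.6]
[558.5   18.88   8.54 652.51  40.51 199.34  99.1   96.25  -6.49] err 0.026 0.082 [-0.7 -1.  -2. ]
[558.55  19.08   8.46 652.69  40.23 199.56  99.08  96.29  -6.02] err 0.027 0.084 [ 0.5  0.3 -2.9]
[558.69  19.23   8.51 652.82  39.91 199.73  99.06  96.21  -5.61] err 0.026 0.082 [-0.4  0.3 -2.8]
mean [558.6   19.2    8.44 652.42  40.54 199.1   99.09  96.01  -6.24]
```

Call:
servo_tool(rows=[-10,-2,0,0,0.5,-27,-6,-10,-0.2,0.5,-45,-10,-25,-0.4,0.5,-63,-14,-45,-0.55,0.5,-80,-17,-70,-0.55,0.5,-90,-19,-95,-0.55,0.5,-95,-20,-115,-0.55,0.5,-95,-20,-130,-0.55,0.5,-95,-20,-139,-0.55,0.5,-95,-20,-142,-0.55,0.5])

```text
time_s: 6.48
tool_pos: [0.5572, 0.0191, 0.0564]
tool_rot: [85.1, 89.9, -176.4]
force: [-0.4, 0.5, -3.1]
grip_width: 0.0636
```

Call:
servo_tool(rows=[0,0,0,0,0.5,0,0,0,0,0.5,0,0,0,0,0.5,0,0,0,0,0.5,0,0,0,0,0.5,0,0,0,0,0.5])

```text
time_s: 6.98
tool_pos: [0.5585, 0.019, 0.0581]
tool_rot: [-82.3, 89.9, 16.1]
force: [0.9, -0.4, -2.1]
grip_width: 0.0638
```

```bash
cat > st.py <<'E'
from h import *
s=get_obs();r=R.from_euler('xyz',s['tool_rot'],degrees=True).as_matrix()
print('tcp mm',np.round(s['tool_pos']*1000,2),'jaw',round(np.degrees(np.arctan2(r[1,2],r[0,2])),2),'tilt',r[:,0].round(4),'q',np.round(s['qpos'],1),'F',s['force'].round(1),'M',s['wrist_torque'].round(2),'t',s['time_s'],s['grip_width'])
E
python3 st.py
python3 - <<'E'
from h import *
s,p=wrist();cv2.imwrite('pics/hover1.png',p['frame'])
p=read_camera('side');cv2.imwrite('pics/hover1s.png',cv2.resize(p['frame'][160:280,200:360],(800,600),interpolation=cv2.INTER_CUBIC))
E
```

```text
tcp mm [558.46  18.96  58.09] jaw 98.43 tilt [ 9.e-04  3.e-04 -1.e+00] q [-19.1  16.4  16.5 107.9  -5.5  56.4  98.3] F [ 0.9 -0.4 -2.1] M [0.11 0.01 0.03] t 6.9833 0.06380682720567447
```

View pics/hover1.png

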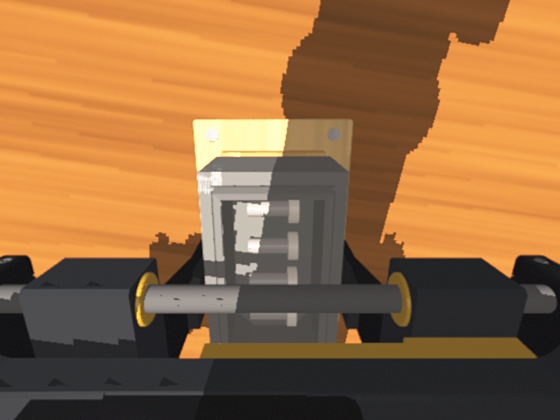

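View pics/hover1s.png

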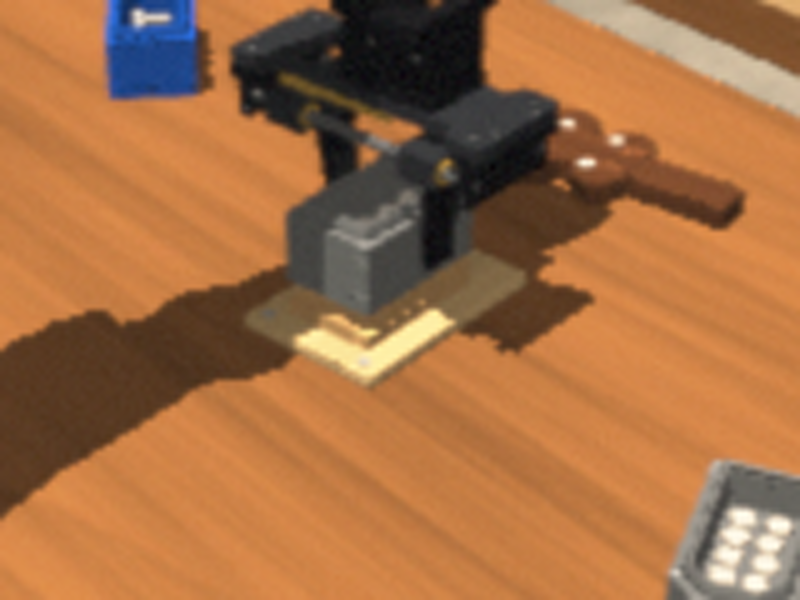

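Box and stand are aligned in the wrist view: board edges at columns 194–351, box at 199–350. Lowering gently.

Call:
servo_tool(rows=[0,0,-2,0,0.5,0,0,-4,0,0.5,0,0,-6,0,0.5,0,0,-8,0,0.5,0,0,-8,0,0.5,0,0,-8,0,0.5])

```text
time_s: 7.58
tool_pos: [0.5579, 0.0189, 0.0493]
tool_rot: [82.1, 90.0, -179.5]
force: [-0.0, -1.2, -2.5]
grip_width: 0.0637
```

```bash
python3 st.py
```

```text
tcp mm [557.88  18.91  49.29] jaw 98.43 tilt [-5.e-04 -0.e+00 -1.e+00] q [-19.   17.   16.4 108.3  -5.8  55.5  98.4] F [-0.  -1.2 -2.5] M [ 0.03 -0.03 -0.  ] t 7.5833 0.06373016914888813
```

Call:
servo_tool(rows=[0,0,-1.5,0,0.5,0,0,-3,0,0.5,0,0,-4,0,0.5,0,0,-5,0,0.5,0,0,-5,0,0.5,0,0,-5,0,0.5])

```text
time_s: 8.08
tool_pos: [0.5581, 0.0189, 0.0446]
tool_rot: [-20.3, 90.0, 78.1]
force: [-0.8, -0.0, -3.0]
grip_width: 0.0641
```

```bash
python3 st.py
```

```text
tcp mm [558.06  18.92  44.55] jaw 98.43 tilt [ 0.e+00  1.e-04 -1.e+00] q [-19.   17.4  16.4 108.5  -5.9  55.   98.6] F [-0.8 -0.  -3. ] M [ 0.07 -0.03 -0.03] t 8.0833 0.06405984454869662
```

Almost home, with no side force. One more millimetre or two.

Call:
servo_tool(rows=[0,0,-0.7,0,0.5,0,0,-1.2,0,0.5,0,0,-1.5,0,0.5,0,0,-1.5,0,0.5,0,0,-1.5,0,0.5])

```text
time_s: 8.5
tool_pos: [0.5581, 0.0189, 0.0444]
tool_rot: [-9.1, 90.0, 89.3]
force: [-4.6, 0.0, 7.1]
grip_width: 0.0639
```

```bash
python3 st.py
```

```text
tcp mm [558.14  18.91  44.37] jaw 98.43 tilt [ 0.e+00  5.e-04 -1.e+00] q [-18.9  17.4  16.4 108.4  -6.   54.9  98.6] F [-4.6  0.   7.1] M [0.08 0.89 0.03] t 8.5 0.06392483283194345
```

Contact at z 44.4, exactly 20 mm above the grasp height. Release and rise.

Call:
servo_tool(rows=[0,0,0.5,0,0.3,0,0,0.5,0,0.1,0,0,0.5,0,0,0,0,0.5,0,0,0,0,0.5,0,0,0,0,10,0,0,0,0,30,0,0,0,0,60,0,0,0,0,90,0,0,0,0,125,0,0])

```text
time_s: 9.33
tool_pos: [0.5573, 0.0187, 0.1691]
tool_rot: [92.8, 89.9, -168.8]
force: [0.4, 0.4, -0.6]
grip_width: 0.0871
```

Call:
servo_tool(rows=[0,0,30,0,0,0,0,42,0,0,0,0,45,0,0,0,0,45,0,0])

```text
time_s: 9.67
tool_pos: [0.5583, 0.019, 0.2137]
tool_rot: [-81.2, 89.9, 17.3]
force: [0.2, -0.0, -0.1]
grip_width: 0.087
```

```bash
python3 st.py; python3 rep.py .055 .558 .019 .1 4
python3 - <<'E'
from h import *
s,p=wrist();pickle.dump((s,p),open('d1.pkl','wb'));cv2.imwrite('pics/deep_home.png',p['frame'])
W=cloud(p,p['T']).reshape(-1,3);W=W[np.isfinite(W).all(1)]
t=np.radians(8.45);Q=(W[:,:2]-[.5583,.0191])@np.array([[np.cos(t),-np.sin(t)],[np.sin(t),np.cos(t)]])
for a in(-1,1):
  for b in(-1,0,1):
    m=(abs(Q[:,0]-a*.048)<.012)&(abs(Q[:,1]-b*.0295)<.002)&(W[:,2]<.09)
    if b==0:m=(abs(Q[:,0]-a*.0532)<.002)&(abs(Q[:,1])<.012)&(W[:,2]<.09)
    print(a,b,m.sum(),np.median(W[m,2])*1000 if m.any() else None)
E
```

```text
tcp mm [558.34  18.97 213.66] jaw 98.43 tilt [ 1.4e-03  4.0e-04 -1.0e+00] q [-20.4   7.8  17.3  98.7  -2.4  73.8  95.8] F [ 0.2 -0.  -0.1] M [0.11 0.   0.07] t 9.6667 0.08696555838761666
[ 5.5812e+02  1.8780e+01  8.1000e+00  5.5834e+02  1.8970e+01  2.1366e+02
  9.8430e+01  2.4000e-01 -1.6000e-01] err 0.026 0.084 [ 0.2 -0.  -0.1]
[ 5.5792e+02  1.8830e+01  8.1100e+00  5.5750e+02  1.8910e+01  2.1211e+02
  9.8430e+01 -4.0000e-01 -1.5000e-01] err 0.023 0.083 [-0.2  0.4 -1.6]
[ 5.5793e+02  1.8810e+01  8.2300e+00  5.5700e+02  1.8920e+01  2.1124e+02
  9.8430e+01 -9.1000e-01 -2.4000e-01] err 0.024 0.082 [-0.1 -0.1 -0.7]
[ 5.5825e+02  1.8690e+01  8.0500e+00  5.5684e+02  1.8920e+01  2.1091e+02
  9.8430e+01 -1.3600e+00 -4.2000e-01] err 0.021 0.085 [-0.7 -0.  -0.6]
mean [ 5.5805e+02  1.8780e+01  8.1200e+00  5.5742e+02  1.8930e+01  2.1198e+02
  9.8430e+01 -6.1000e-01 -2.4000e-01]
-1 -1 121 64.96791854688905
-1 0 104 65.23216996963546
-1 1 117 65.07705048134915
1 -1 22 65.29667648392399
1 0 68 65.23942214813202
1 1 22 65.01197630366501
```

View pics/deep_home.png

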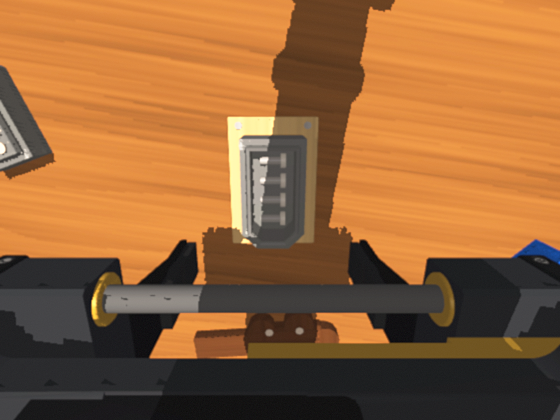

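Deep box shows level: ledge at 65.0–65.3 on all sides, nose matching the stand's. Now the shallow box.

Call:
servo_tool(rows=[-1,-13,0,-6,0,-3,-26,0,-13,0,-4,-39,0,-20,0,-5,-52,0,-27,0,-7,-65,0,-34,0,-8,-78,0,-41,0,-9,-91,0,-48,0,-11,-104,0,-54,0,-12,-117,0,-60,0,-13,-130,0,-66,0])

```text
time_s: 10.75
tool_pos: [0.5444, -0.1116, 0.2119]
tool_rot: [149.9, 89.9, -178.0]
force: [0.6, -0.3, -0.7]
grip_width: 0.0871
```

Call:
servo_tool(rows=[-1,-15,0,-6,0,-3,-30,0,-13,0,-5,-50,0,-20,0,-7,-70,0,-27,0,-9,-90,0,-34,0,-11,-110,0,-41,0,-13,-130,0,-48,0,-15,-145,0,-54,0,-17,-160,0,-60,0,-19,-170,0,-66,0])

```text
time_s: 11.58
tool_pos: [0.525, -0.2827, 0.2119]
tool_rot: [-130.1, 89.9, -164.0]
force: [0.4, 0.3, -0.1]
grip_width: 0.0869
```

Call:
servo_tool(rows=[0,-4,-5,-7,0,0,-8,-10,-14,0,0,-9,-15,-20,0,0,-9,-20,-25,0,0,-9,-21,-28,0,0,-9,-21,-28.5,0,0,-9,-21,-28.5,0,0,-9,-21,-28.5,0,0,-9,-21,-28.5,0])

```text
time_s: 12.33
tool_pos: [0.5261, -0.2901, 0.192]
tool_rot: [-60.8, 90.0, -122.8]
force: [-1.3, 0.3, -0.1]
grip_width: 0.087
```

```bash
python3 st.py; python3 rep.py .02 .526 -.290 .08 3;  python3 - <<'E'
from h import *
s,p=wrist();cv2.imwrite('pics/sh.png',p['frame'])
E
```

```text
tcp mm [ 526.09 -290.06  192.03] jaw -62.01 tilt [-1.e-04 -1.e-04 -1.e+00] q [-10.4  16.8  44.3  95.1 -12.2  73.  -25.8] F [-1.3  0.3 -0.1] M [-0.07  0.12 -0.01] t 12.3333 0.08696088047408834
[ 5.2688e+02 -2.9184e+02 -1.5220e+02  5.2609e+02 -2.9006e+02  1.9203e+02
 -6.2010e+01 -1.5000e-01  1.9400e+00] err 0.023 0.082 [-1.3  0.3 -0.1]
[ 5.2693e+02 -2.9154e+02 -1.5222e+02  5.2611e+02 -2.9009e+02  1.9212e+02
 -6.2030e+01  4.0000e-02  1.6600e+00] err 0.023 0.083 [ 0.4 -0.2 -0.1]
[ 5.2660e+02 -2.9175e+02 -1.5267e+02  5.2612e+02 -2.9014e+02  1.9219e+02
 -6.2040e+01 -3.3000e-01  1.6600e+00] err 0.024 0.084 [-0.3 -0.1 -0.4]
mean [ 5.2680e+02 -2.9171e+02 -1.5236e+02  5.2611e+02 -2.9009e+02  1.9212e+02
 -6.2030e+01 -1.5000e-01  1.7500e+00]
```

View pics/sh.png

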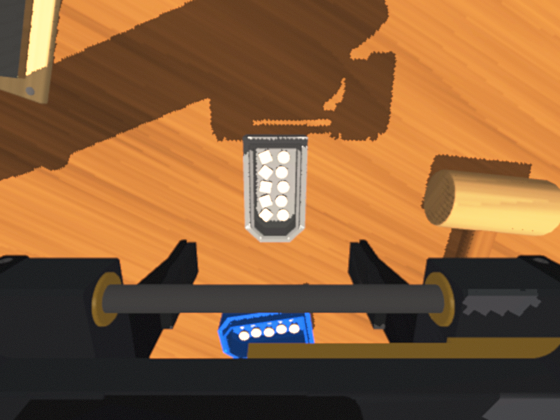

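Shallow grey box at (275,188), nose at the bottom of the image. The blue look-alike and the mallet are clear of the fingers.

Call:
servo_tool(rows=[0.7,-1.6,-20,-0.3,0,0.7,-1.6,-45,-0.3,0,0.7,-1.6,-75,-0.3,0,0.7,-1.6,-105,-0.3,0,0.7,-1.6,-130,-0.3,0,0.7,-1.6,-148,-0.3,0,0.7,-1.6,-160,-0.3,0,0.7,-1.6,-168,-0.3,0,0.7,-1.6,-173,-0.3,0,0.7,-1.6,-175,-0.3,0])

```text
time_s: 13.37
tool_pos: [0.527, -0.2918, 0.0171]
tool_rot: [21.7, 90.0, -40.7]
force: [0.2, -0.7, -0.2]
grip_width: 0.0868
```

Call:
servo_tool(rows=[0,0,0,0,0,0,0,0,0,0.15,0,0,0,0,0.25,0,0,0,0,0.5,0,0,0,0,0.5,0,0,0,0,0.5,0,0,0,0,0.5,0,0,0,0,0.5,0,0,0,0,0.5,0,0,0,0,0.5], force=25)

```text
time_s: 14.2
tool_pos: [0.5271, -0.2918, 0.0175]
tool_rot: [46.7, 90.0, -15.6]
force: [-1.4, 1.0, 3.9]
grip_width: 0.0638
```

```bash
python3 st.py
```

```text
tcp mm [ 527.08 -291.78   17.5 ] jaw -62.37 tilt [ 6.e-04 -2.e-04 -1.e+00] q [ -5.5  28.3  39.5 103.7 -21.4  55.6 -19.4] F [-1.4  1.   3.9] M [ 0.03  0.23 -0.  ] t 14.2 0.06376079684528073
```

Call:
servo_tool(rows=[0,0,5,0,0.5,0,0,20,0,0.5,0,0,45,0,0.5,0,0,75,0,0.5,0,0,105,0,0.5,0,0,135,0,0.5,0,0,165,0,0.5,0,0,188,0,0.5,0,0,200,0,0.5,0,0,205,0,0.5])

```text
time_s: 15.03
tool_pos: [0.5272, -0.2921, 0.2237]
tool_rot: [45.0, 89.9, -17.3]
force: [-0.2, 0.2, -2.7]
grip_width: 0.0634
```

Call:
servo_tool(rows=[3,8,0,4,0.5,8,20,0,10,0.5,14,35,0,17,0.5,20,50,0,24,0.5,26,65,0,31,0.5,32,80,0,38,0.5,38,95,0,45,0.5,44,110,0,52,0.5,50,125,0,59,0.5,56,140,0,66,0.5])

```text
time_s: 15.87
tool_pos: [0.5819, -0.1505, 0.2197]
tool_rot: [169.6, 89.8, 173.6]
force: [0.1, -0.1, -1.9]
grip_width: 0.0637
```

Call:
servo_tool(rows=[6,15,0,7,0.5,12,30,0,14,0.5,18,45,0,21,0.5,24,60,0,28,0.5,30,75,0,35,0.5,36,90,0,42,0.5,42,105,0,49,0.5,48,120,0,56,0.5,54,135,0,63,0.5,60,150,0,70,0.5])

```text
time_s: 16.7
tool_pos: [0.6418, -0.0009, 0.2193]
tool_rot: [108.9, 89.8, -177.1]
force: [-0.3, 0.4, -1.3]
grip_width: 0.0639
```

Call:
servo_tool(rows=[5,12,0,7,0.5,10,24,0,14,0.5,13,33,0,20,0.5,14,35,0,24,0.5,14,35,0,24.6,0.5,14,35,0,24.6,0.5,14,35,0,24.6,0.5,14,35,0,24.6,0.5,14,35,0,24.6,0.5,14,35,0,24.6,0.5])

```text
time_s: 17.53
tool_pos: [0.6567, 0.0329, 0.2221]
tool_rot: [20.0, 90.0, 118.2]
force: [0.0, -0.5, -1.8]
grip_width: 0.064
```

```bash
python3 st.py; python3 rep.py .055 .558 .019 .1 4;  python3 - <<'E'
from h import *
s,p=wrist();cv2.imwrite('pics/sh2.png',p['frame'])
W=cloud(p,p['T']).reshape(-1,3);T=p['T']@np.linalg.inv(p['tool_from_camera'])
L=(W-T[:3,3])@T[:3,:3];m=np.isfinite(L).all(1)&(L[:,0]>-.03)&(L[:,0]<.018)&(np.linalg.norm(L[:,1:],axis=1)<.075)&(L[:,1]>.045)
H=L[m]*1000
print(np.percentile(H[:,1],[50,90,99]),np.percentile(H[:,2],[1,99]))
F=H[(H[:,1]>53)&(abs(H[:,2])<28)];print('rear face tilt deg',np.degrees(np.polyfit(F[:,2],F[:,1],1)[0]),np.median(F[:,1]))
E
```

```text
tcp mm [656.67  32.94 222.08] jaw 98.17 tilt [-0.  0. -1.] q [-16.1  19.7  14.1  83.4  -4.8  77.5  96.4] F [ 0.  -0.5 -1.8] M [ 0.05  0.05 -0.02] t 17.5333 0.06397120459323603
[5.5810e+02 1.9060e+01 8.2800e+00 6.5667e+02 3.2940e+01 2.2208e+02
 9.8170e+01 9.9540e+01 2.5000e-01] err 0.022 0.08 [ 0.  -0.5 -1.8]
[5.5823e+02 1.9060e+01 8.1100e+00 6.5673e+02 3.3050e+01 2.2217e+02
 9.8180e+01 9.9480e+01 1.8000e-01] err 0.019 0.081 [-0.1  0.1 -2.1]
[ 5.5831e+02  1.8950e+01  8.4000e+00  6.5678e+02  3.3150e+01  2.2220e+02
  9.8190e+01  9.9480e+01 -2.0000e-02] err 0.02 0.082 [-0.2 -0.3 -2.4]
[ 5.5806e+02  1.8920e+01  8.5200e+00  6.5676e+02  3.3250e+01  2.2219e+02
  9.8210e+01  9.9740e+01 -8.0000e-02] err 0.019 0.082 [ 0.3  0.3 -1.5]
mean [5.5818e+02 1.9000e+01 8.3300e+00 6.5674e+02 3.3100e+01 2.2216e+02
 9.8190e+01 9.9560e+01 8.0000e-02]
[51.43765833 54.60589697 54.76393013] [-31.47049809  31.07912655]
rear face tilt deg 0.1164068569065884 54.51291284810011
```

View pics/sh2.png

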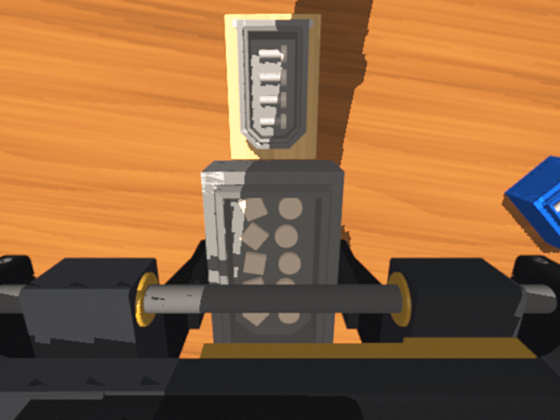

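The deep box is at (272,85), nose down in the image, matching the held shallow box. The shallow's rear face reads 54.6 against 56 before, so the box sits about 1.3 mm forward in the jaws, and I'll correct for that.

Call:
servo_tool(rows=[-10,-1,0,0.1,0.5,-30,-4,-5,0.1,0.5,-50,-7,-15,0.1,0.5,-70,-10,-30,0.1,0.5,-85,-12,-50,0.1,0.5,-95,-13.5,-75,0.1,0.5,-100,-14.4,-95,0.1,0.5,-100,-14.4,-110,0.1,0.5,-100,-14.4,-120,0.1,0.5,-100,-14.4,-125,0.1,0.5])

```text
time_s: 18.62
tool_pos: [0.5561, 0.0189, 0.0959]
tool_rot: [85.9, 89.9, -175.8]
force: [1.4, -0.1, -1.8]
grip_width: 0.0639
```

Call:
servo_tool(rows=[0,0,0,0,0.5,0,0,0,0,0.5,0,0,0,0,0.5,0,0,0,0,0.5,0,0,0,0,0.5,0,0,0,0,0.5])

```text
time_s: 19.12
tool_pos: [0.5572, 0.019, 0.0976]
tool_rot: [-84.2, 89.9, 14.1]
force: [0.6, -0.3, -2.0]
grip_width: 0.0636
```

```bash
python3 st.py
```

```text
tcp mm [557.17  18.97  97.63] jaw 98.33 tilt [ 1.e-03  2.e-04 -1.e+00] q [-16.7  13.4  13.5 106.2  -3.6  60.8  96.6] F [ 0.6 -0.3 -2. ] M [ 0.06  0.01 -0.01] t 19.1167 0.06359594489235935
```

Call:
servo_tool(rows=[0,0,-2,0,0.5,0,0,-4,0,0.5,0,0,-6,0,0.5,0,0,-8,0,0.5,0,0,-9,0,0.5,0,0,-9,0,0.5,0,0,-9,0,0.5])

```text
time_s: 19.7
tool_pos: [0.5567, 0.0189, 0.0879]
tool_rot: [73.9, 90.0, 172.2]
force: [0.1, 0.6, -2.3]
grip_width: 0.0642
```

```bash
python3 st.py
```

```text
tcp mm [556.68  18.94  87.92] jaw 98.33 tilt [-3.e-04  0.e+00 -1.e+00] q [-16.6  14.   13.5 106.6  -3.7  59.8  96.7] F [ 0.1  0.6 -2.3] M [0.03 0.04 0.02] t 19.7 0.06415130031554382
```

Past the lip top (bottom at about 70.4) with no contact force. Continuing.

Call:
servo_tool(rows=[0,0,-1.5,0,0.5,0,0,-3,0,0.5,0,0,-4,0,0.5,0,0,-4.5,0,0.5,0,0,-4.5,0,0.5,0,0,-4.5,0,0.5])

```text
time_s: 20.2
tool_pos: [0.5568, 0.0189, 0.0836]
tool_rot: [-59.8, 90.0, 38.5]
force: [1.2, 0.2, -2.1]
grip_width: 0.0638
```

```bash
python3 st.py
```

```text
tcp mm [556.81  18.93  83.58] jaw 98.33 tilt [ 1.e-04  1.e-04 -1.e+00] q [-16.5  14.3  13.4 106.9  -3.8  59.3  96.8] F [ 1.2  0.2 -2.1] M [ 0.08  0.06 -0.03] t 20.2 0.06377789489223241
```

Call:
servo_tool(rows=[0,0,-0.7,0,0.5,0,0,-1.2,0,0.5,0,0,-1.5,0,0.5,0,0,-1.5,0,0.5,0,0,-1.5,0,0.5])

```text
time_s: 20.62
tool_pos: [0.5569, 0.0189, 0.0835]
tool_rot: [-41.0, 90.0, 57.3]
force: [-3.9, 0.4, 7.5]
grip_width: 0.0635
```

```bash
python3 st.py
```

```text
tcp mm [556.91  18.94  83.47] jaw 98.33 tilt [ 3.e-04  4.e-04 -1.e+00] q [-16.5  14.3  13.4 106.9  -3.9  59.2  96.8] F [-3.9  0.4  7.5] M [-0.    0.85 -0.01] t 20.6167 0.06350965685311709
```

Contact at 83.5, exactly the expected home height. Release, rise and check.

Call:
servo_tool(rows=[0,0,0.5,0,0.3,0,0,0.5,0,0.1,0,0,0.5,0,0,0,0,0.5,0,0,0,0,0.5,0,0,0,0,10,0,0,0,0,30,0,0,0,0,60,0,0,0,0,90,0,0,0,0,125,0,0])

```text
time_s: 21.45
tool_pos: [0.556, 0.0188, 0.2081]
tool_rot: [89.2, 89.9, -172.5]
force: [0.3, -1.3, 0.4]
grip_width: 0.087
```

Call:
servo_tool(rows=[0,0,30,0,0,0,0,42,0,0,0,0,45,0,0,0,0,45,0,0,0,0,45,0,0,0,0,45,0,0,0,0,45,0,0,0,0,45,0,0,0,0,45,0,0])

```text
time_s: 22.2
tool_pos: [0.5564, 0.0189, 0.2512]
tool_rot: [89.8, 89.9, -171.9]
force: [-0.3, -0.2, 0.0]
grip_width: 0.087
```

```bash
python3 st.py; python3 rep.py .085 .558 .019 .13 2
python3 - <<'E'
from h import *
s,p=wrist();cv2.imwrite('pics/sh_home.png',p['frame'])
W=cloud(p,p['T']).reshape(-1,3);W=W[np.isfinite(W).all(1)]
t=np.radians(8.35);Q=(W[:,:2]-[.5582,.0190])@np.array([[np.cos(t),-np.sin(t)],[np.sin(t),np.cos(t)]])
for a in(-1,1):
  for b in(-1,0,1):
    m=(abs(Q[:,0]-a*.04)<.012)&(abs(Q[:,1]-b*.0295)<.002)&(W[:,2]<.14)
    if b==0:m=(abs(Q[:,0]-a*.0532)<.002)&(abs(Q[:,1])<.012)&(W[:,2]<.14)
    print(a,b,m.sum(),np.median(W[m,2])*1000 if m.any() else None)
p=read_camera('side');cv2.imwrite('pics/end_s.png',cv2.resize(p['frame'][160:280,200:360],(800,600),interpolation=cv2.INTER_CUBIC))
p=read_camera('top');cv2.imwrite('pics/end_t.png',p['frame'])
E
```

```text
tcp mm [556.41  18.85 251.18] jaw 98.32 tilt [-1.5e-03 -2.0e-04 -1.0e+00] q [-17.5   6.5  13.9  95.6  -1.6  78.2  95. ] F [-0.3 -0.2  0. ] M [ 0.06 -0.    0.06] t 22.2 0.08704274409346445
[ 5.5775e+02  1.8940e+01  8.1100e+00  5.5641e+02  1.8850e+01  2.5118e+02
  9.8320e+01 -1.3300e+00 -1.1000e-01] err 0.024 0.082 [-0.3 -0.2  0. ]
[ 5.5790e+02  1.8990e+01  8.5400e+00  5.5654e+02  1.8860e+01  2.5146e+02
  9.8320e+01 -1.3600e+00 -7.0000e-02] err 0.022 0.083 [-0.4 -0.6  0.2]
mean [ 5.5782e+02  1.8960e+01  8.3200e+00  5.5648e+02  1.8850e+01  2.5132e+02
  9.8320e+01 -1.3400e+00 -9.0000e-02]
-1 -1 106 97.16531835461983
-1 0 99 97.24003244193291
-1 1 98 97.16165883674283
1 -1 47 97.33018529795545
1 0 47 97.12423536750504
1 1 53 97.17784601689856
```

View pics/sh_home.png

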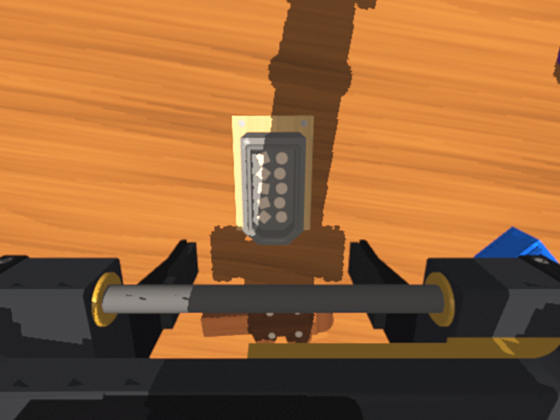

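View pics/end_s.png

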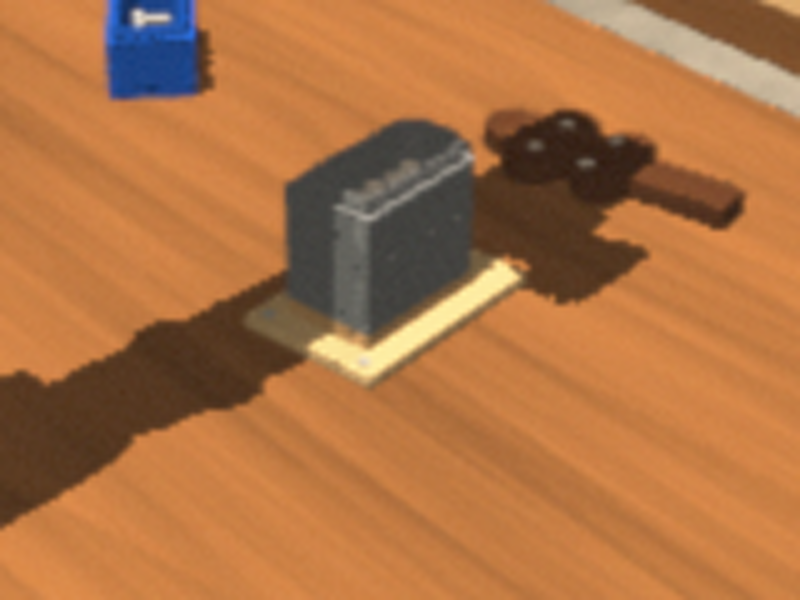

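View pics/end_t.png

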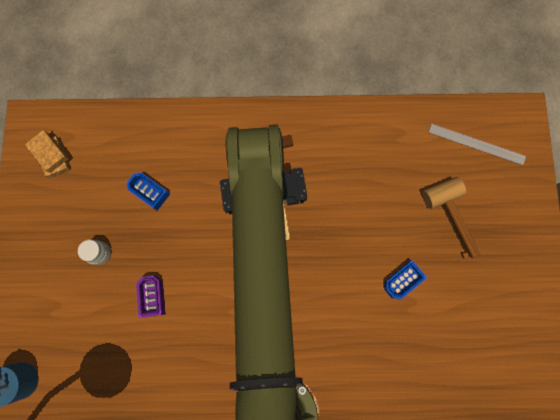

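The images show a flush stack on the stand, with the bystanders unmoved and the gripper well clear. Handing in.

```bash
python3 -c "
from cell import *
print(sign_off())"
```

```text
the job is handed in; nothing more can be done
None
```

The deep grey box is home on the stand and the shallow grey box is home on top of it. Both have their cut corners matching those below. I placed the deep box first and finished at about 22 s of the 67 s allowed.

- **Setting down:** each box touched down at its calculated home height, 20 mm and 66 mm above where it was gripped. Each was pressed home with only about 7 N, then released.
- **Level:** after release, all the ledge points I sampled agreed to within 0.4 mm. The deep box's ledge read 65.0–65.3 mm against a nominal 66, and the shallow's read 97.1–97.3 mm against 98. Both sit about 0.8–0.9 mm low, which is within the camera's roughly 2 mm calibration. I treat that as camera bias.
- **Direction:** the outline fits for the stand and both boxes agree on position to within 1 mm and on direction at about 8.3°. A half-turned fit was clearly worse each time.
- **Bystanders:** the jar, the mallet and the blue and purple look-alikes look unmoved in the last top image. The peghead is mostly hidden by the arm there, but the side image shows it lying in place.

No check failed. The sign-off gave no verdict.

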